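Stack the jigsaw sorting trays

TASK

Clear the puzzle table by stacking the sorting trays on the wooden stand: the blue tray at the bottom, the green one on it, the yellow one on that, and the black lid on top, each lined up lengthways and seated fully in the rim below. Keep the trays level so that no pieces would spill, and leave the red tray and the mug standing where they are.

Things in the scene. Friction and masses are not known exactly. Their poses are not given: they have to be found in the camera images.
- stand: Low wooden stand, a rectangular frame with a floor, 110 (x) by 66 (y) by 12 mm high, mouth 94 by 50 mm, 8 mm deep. Fixed to the table, elsewhere at each start. Origin: centre of underside, z up. A tray seated on it has its origin 7 mm above this one. It, the trays and the lid start flat, their x within 30 degrees of world x; all look the same after half a turn
- tray_blue: Blue open tray, sky-blue jigsaw pieces fixed on its floor; loose, 0.09 kg. 104 (x) by 60 (y) by 34 mm high, walls upright, 5 mm thick: grip across the 60 mm. Origin: centre of underside, z up. Its 86 by 42 mm round-edged foot, 5 mm deep, drops into the 94 by 50 mm mouth of the stand or a tray till its shoulder lies on the rim; the next tray's or lid's origin then is 29 mm above this one
- tray_green: Green open tray, green jigsaw pieces fixed on its floor; loose, 0.09 kg. 104 (x) by 60 (y) by 34 mm high, walls upright, 5 mm thick: grip across the 60 mm. Origin: centre of underside, z up. Its 86 by 42 mm round-edged foot, 5 mm deep, drops into the 94 by 50 mm mouth of the stand or a tray till its shoulder lies on the rim; the next tray's or lid's origin then is 29 mm above this one
- tray_yellow: Yellow open tray, ochre jigsaw pieces fixed on its floor; loose, 0.09 kg. 104 (x) by 60 (y) by 34 mm high, walls upright, 5 mm thick: grip across the 60 mm. Origin: centre of underside, z up. Its 86 by 42 mm round-edged foot, 5 mm deep, drops into the 94 by 50 mm mouth of the stand or a tray till its shoulder lies on the rim; the next tray's or lid's origin then is 29 mm above this one
- lid: Black lid with a white grip bar; loose, 0.08 kg. Plate 104 (x) by 60 mm (y), its top 12 mm above the origin; the bar on its centre is 60 mm long along x, 16 mm thick along y, its top 36 mm above the origin: grip it across its thickness. Same foot below as the trays. Origin: centre of underside, z up
- tray_red: Red sorting tray, same shape and size as the others, loose, with red pieces: still in use, to be left where it is. Origin: centre of its underside
- mug: Terracotta-coloured coffee mug, loose, 76 mm across and 90 mm high with a handle on its own +y side, upright on the table among the trays; to be left alone. Origin: centre of its underside

How it is judged:
At the end, for the whole second after the job is handed in: Bottom to top: stand, blue, green, yellow, lid, each seated in the one below (height within 3 mm, sideways 9 mm, long axes within 0.17 rad either way round, tilt under 0.06 rad), at rest (under 0.02 m/s); red tray and mug within 30 mm of their starts, the mug tilted under 0.2 rad (horizontal distance between tray_blue and stand below 0.009 m and z of tray_blue in the frame of stand between 0.004 and 0.01 m and angle between the x axis of tray_blue and the x axis of stand, either way round below 0.17 rad and angle between each of tray_blue, tray_green, tray_yellow, lid's own z axis and vertical below 0.06 rad and linear speed of each of tray_blue, tray_green, tray_yellow, lid below 0.02 m/s and horizontal distance between tray_green and tray_blue below 0.009 m and z of tray_green in the frame of tray_blue between 0.026 and 0.032 m and angle between the x axis of tray_green and the x axis of tray_blue, either way round below 0.17 rad and horizontal distance between tray_yellow and tray_green below 0.009 m and z of tray_yellow in the frame of tray_green between 0.026 and 0.032 m and angle between the x axis of tray_yellow and the x axis of tray_green, either way round below 0.17 rad and horizontal distance between lid and tray_yellow below 0.009 m and z of lid in the frame of tray_yellow between 0.026 and 0.032 m and angle between the x axis of lid and the x axis of tray_yellow, either way round below 0.17 rad and distance of each of tray_red, mug from where it was at the start of the episode below 0.03 m and angle between mug's own z axis and vertical below 0.2 rad); the robot touches nothing.
It fails at once if the red tray is moved by more than 30 mm (distance of tray_red from where it was at the start of the episode above 0.03 m).
It fails at once if the mug is moved by more than 30 mm or tipped by more than 0.5 rad (distance of mug from where it was at the start of the episode above 0.03 m or angle between mug's own z axis and vertical above 0.5 rad).
It fails at once if a tray is tipped by more than 0.6 rad, so that its pieces would spill (angle between any of tray_blue, tray_green, tray_yellow, tray_red's own z axis and vertical above 0.6 rad).
It also fails if it takes over 128 s, if anything falls off the work surface, if the arm or the gripper's body presses on something with over 40 N, if the wrist force passes 120 N, or if a joint passes its speed limit or range.

ROBOT

A 6-joint arm with a two-finger parallel gripper is mounted at the origin on the work surface. World frame = base frame: x ahead of the robot, y to its left, z up, the work surface at z = 0. Lengths are in m, angles in rad, forces in N, time in s.
With the tool pointing down it reaches from about 0.25 to 0.725 m from the base axis. Payload 4 kg.
Tool frame: the origin (TCP) lies midway between the tips of the shut fingers; the grasp point (between the pads) lies bot.tcp_to_grasp behind it (bot.tcp_to_grasp is the distance from the TCP to the grasp point, in m); z points along the fingers, y is the line along which they close (so a half turn about z gives the same grasp; the last joint's range is limited). The gripper opens to 85 mm and grips with 20 to 120 N. Pads are 22 mm wide; open, the fingers measure 114 mm over their backs; the gripper's body (76 mm by 85 mm) begins 54 mm behind the grasp point. The pads swing forward as they close: fully open they stand 13 mm farther back than shut.
Start: joints at [1.108, 0.241, 0.005, 1.335, 0, 1.571], TCP at [0.223, 0.447, 0.231] pointing down, gripper open.
Joint ranges: [-2.72, 2.72], [-1.05, 1.87], [-1.09, 1.28], [-1.99, 2.15], [-1.42, 1.44], [-3.14, 3.14]. Speed limits (rad/s): [2.79, 2.79, 3.14, 3.14, 3.14, 3.14].

INTERFACE

Orientations are given as a unit quaternion [x, y, z, w].
In Python, from workcell import readout, camera, bot gives the robot as it stands. The module is installed in compiled form; this text tells all that it offers.
- The arm moves only by the tool jog_arm, never from a script. Its argument "motion" is a list of rows, each an object of numbers: "x", "y", "z": the shift along the tool's x, y, z in mm; "spin": the turn about the tool's z in degrees; "fingers": the closure, from -1 (fully open) to 1 (shut). A call has 1 to 8 rows; each row is the pose to reach, as a shift and turn from the pose commanded when the call began, along the tool's axes at that moment; what a row does not reach only later rows make up. A row lasts 1/8 s, in which the tool goes at most 62.5 mm and 10.7 degrees, less where a joint would pass 70% of its speed; a pose out of reach is approached as far as the arm can. A call with a gripper value outside its range is refused whole. The fingers move at their own pace and stop on an object; the grip force is fixed at half the most. Time passes only in rows, so rows that repeat a pose let the fingers close. It gives the time, the measured TCP pose, the force, the opening and the grip force at its end, in the units of the state.
- readout.get_obs(): the state, without advancing time (a new reading comes with each control period).
- camera(name): name is "scene" or "top" or "wrist"; returns a dict with "pixels" (480x640x3 uint8, red, green, blue), "K" (3x3 intrinsics, pixels), "dist" ([k1, k2, p1, p2, k3] as OpenCV has them; the pictures are not rectified), "rvec" (rotation vector, rad) and "tvec" (3), from world to camera coordinates, as OpenCV has them. Camera axes: x right, y down, z forward; pixel columns grow to the right and rows downward; lengths in m; the calibration is good to about 2 mm. A picture is of the moment at which its call begins. There is no depth.
- bot.job_done(): hands the job in; it is judged then, once.
The state is a dict: "clock": time; "joint_pos": joint angles; "joint_vel": joint speeds; "tau": joint torques, N m; "eef_pos": TCP position; "tool_rot": TCP orientation; "ft_force": force on the tool from outside, world axes, zero at the start; "ft_torque": the same for the moment, N m; "grip_width": finger opening in m; "grasp_force": force on a finger pad.
Only numpy, scipy, OpenCV 4.12 (cv2) and the standard library are available. Lean on these libraries where they do the work, as an engineer would, in place of code of your own. Each camera call takes 0.05 s, during which the arm holds its last target. There are 200 camera calls.

## Working session

There is one attempt and no reset: what is moved stays moved. The work goes in short steps, Python scripts to look and compute and a tool call to move; the robot and the scene stay as the last step left them, time stands still between calls to the robot, and variables do not carry over. Pictures are saved under pics/ and viewed, at most 14 in all, crops included, and the job is handed in when it is done.

Besides the shell and the picture viewer there is one more tool, called after ">>>" as name([rows], argument=value, ...), one row to a line, values as JSON. jog_arm: Moves the arm, as the interface text tells. Its arguments: {"type":"object","properties":{"motion":{"type":"array"}},"required":["motion"]}

```bash
mkdir -p pics; python3 - <<'E'
from workcell import readout,camera,bot
import cv2,numpy as np
print(readout.get_obs(),bot.tcp_to_grasp)
for n in("scene","top"):
    c=camera(n);cv2.imwrite(f"pics/{n}0.png",c["pixels"][:,:,::-1])
    np.savez(f"{n}0.npz",**c)
    R=cv2.Rodrigues(np.array(c["rvec"],float))[0];print(n,-R.T@np.array(c["tvec"]).ravel(),R,c["K"],c["dist"])
E
```

```text
{'clock': 0.0, 'joint_pos': array([1.10799302e+00, 2.41416810e-01, 3.71805621e-03, 1.33518842e+00,
       2.30325386e-05, 1.57077320e+00]), 'joint_vel': array([ 0.00020675, -0.00026577, -0.00041864, -0.00068138,  0.00147546,
       -0.00044696]), 'tau': array([-1.67467751e-03, -3.72320044e+01,  2.52406007e+01,  1.69341214e-02,
       -1.07544313e-04,  1.16248813e-05]), 'eef_pos': array([0.22294125, 0.44684089, 0.23040868]), 'tool_rot': array([ 2.29330673e-01,  9.73348011e-01, -1.01491655e-03, -2.50981059e-04]), 'ft_force': array([ 0.67925743, -0.07699824, -1.1061742 ]), 'ft_torque': array([ 0.03414218, -0.04997307, -0.0025696 ]), 'grasp_force': 0.0, 'grip_width': 0.08557541005313046} 0.0187
scene [ 0.90985594 -0.29536049  0.78833452] [[ 0.57358922  0.81902273  0.01404159]
 [ 0.68957359 -0.47353736 -0.54795131]
 [-0.44213536  0.32398167 -0.83639237]] [[472.27165852   0.         319.20584345]
 [  0.         472.27165852 229.9402539 ]
 [  0.           0.           1.        ]] [-0.05311042  0.          0.          0.          0.        ]
top [0.39419128 0.02627304 1.20667295] [[ 0.02263967 -0.9996627   0.01272521]
 [-0.99244214 -0.02400804 -0.12034206]
 [ 0.12060697 -0.00990453 -0.99265092]] [[481.45755126   0.         326.17974654]
 [  0.         481.45755126 229.39989677]
 [  0.           0.           1.        ]] [0.01437661 0.         0.         0.         0.        ]
```

View pics/top0.png

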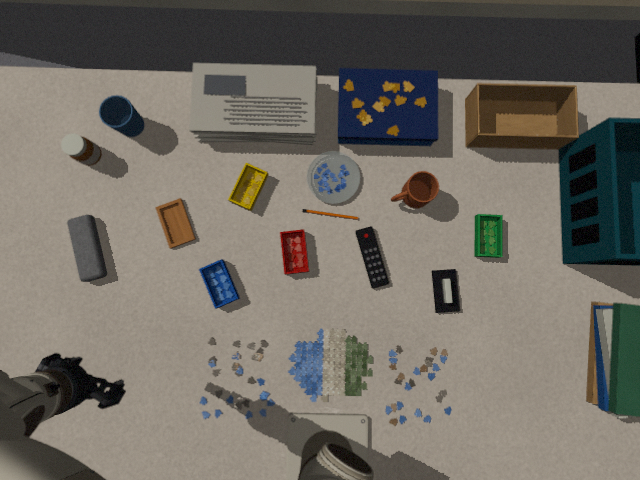

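View pics/scene0.png

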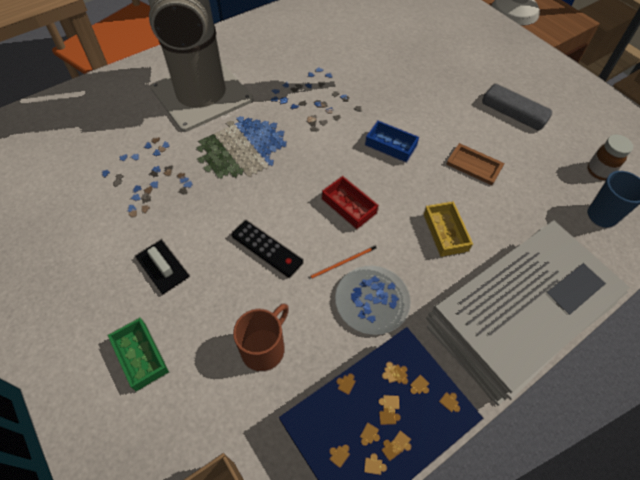

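```bash
cat > h.py <<'E'
import cv2,numpy as np
from scipy.spatial.transform import Rotation as Rn
def cam(c):
    R=cv2.Rodrigues(np.array(c["rvec"],float))[0];return R,-R.T@np.array(c["tvec"],float).ravel()
def plane(c,px,z):
    px=np.array(px,float).reshape(-1,1,2);R,C=cam(c)
    u=cv2.undistortPoints(px,np.array(c["K"]),np.array(c["dist"],float)).reshape(-1,2)
    d=np.c_[u,np.ones(len(u))]@R;return C+d*((z-C[2])/d[:,2])[:,None]
HS={"blue":((105,130,60),(122,255,255)),"green":((50,100,50),(80,255,255)),"yellow":((22,120,70),(34,255,255)),
    "red":((172,130,60),(180,255,255)),"stand":((8,110,90),(16,200,255)),"lid":((0,0,0),(180,120,45)),"bar":((0,0,120),(180,60,255))}
def mask(c,n):
    h=cv2.cvtColor(np.ascontiguousarray(c["pixels"]),cv2.COLOR_RGB2HSV);m=cv2.inRange(h,*[np.array(v) for v in HS[n]])
    if n=="red": m|=cv2.inRange(h,np.array((0,150,60)),np.array((4,255,255)))
    return cv2.morphologyEx(m,cv2.MORPH_CLOSE,np.ones((5,5)))
def blobs(c,n,amin):
    cs=cv2.findContours(mask(c,n),cv2.RETR_EXTERNAL,cv2.CHAIN_APPROX_NONE)[0]
    return sorted([k for k in cs if cv2.contourArea(k)>amin],key=cv2.contourArea,reverse=True)
def rect(c,k,z):
    "min-area rectangle of a contour cast onto height z: centre, sides mm, yaw deg of long side"
    P=plane(c,cv2.convexHull(k),z)[:,:2]
    (x,y),(w,h),a=cv2.minAreaRect((P*1000).astype(np.float32))
    if w<h:w,h,a=h,w,a+90
    return x,y,w,h,(a+90)%180-90
def go(o,x,y,z,yaw,tcpmm=True):
    "shift mm in tool axes and spin deg so that tool y stands across yaw (object x direction, deg)"
    R=Rn.from_quat(o["tool_rot"]).as_matrix();d=R.T@(np.array([x,y,z])-o["eef_pos"]*1000)
    ty=np.degrees(np.arctan2(R[1,1],R[0,1]));dw=(yaw+90-ty+90)%180-90
    return np.round(d,1),round(-dw,1)
E
python3 - <<'E'
from h import *
for v in("top","scene"):
    c=np.load(v+"0.npz")
    for n in HS:
        for k in blobs(c,n,120)[:5]:
            print(v,n,np.round(k.reshape(-1,2).mean(0)),cv2.contourArea(k),np.round(rect(c,k,.012 if n in("lid","stand") else .034),1))
E
```

```text
top blue [386. 104.] 6524.0 [ 856.8 -134.3  250.7  191.7  -89.9]
top blue [218. 283.] 990.0 [399.2 271.4 102.7  58.9  25.2]
top blue [600. 352.] 543.0 [ 248.1 -645.3  243.3   43.1   -5.8]
top blue [323. 177.] 190.0 [668.   27.4  65.6  41.2 -21.5]
top green [625. 360.] 2988.5 [ 245.1 -701.3  255.7   70.2   -3.5]
top green [488. 236.] 1061.5 [ 531.8 -384.3  105.1   66.    -0.8]
top yellow [248. 186.] 1004.5 [639.9 210.3 105.8  64.9 -22.9]
top red [294. 251.] 953.5 [480.8  91.7 103.3  58.6   7.9]
top stand [514. 111.] 2569.0 [ 849.3 -481.9  291.1  165.6  -88.6]
top stand [175. 223.] 1093.0 [547.2 391.8 109.3  65.6  22.2]
top stand [416. 189.] 838.0 [ 656.9 -207.9  117.6   78.4   87.3]
top stand [593. 347.] 473.5 [ 258.1 -642.2  241.6   47.8  -11.7]
top lid [310.  41.] 33187.5 [1028.7   38.8 1673.4  171.6  -89.9]
top lid [ 66. 387.] 2612.5 [147.8 613.6 253.8 138.6  80.6]
top lid [329. 454.] 1043.0 [  7.6 -15.  170.  100.5 -84.3]
top lid [122. 116.] 995.5 [816.  539.7 121.   71.9  49.6]
top lid [372. 257.] 976.5 [ 473.7 -100.8  148.7   44.4   17.1]
top bar [329. 256.] 202752.0 [ 461.    2
[... 605 characters left out ...]
d [561.  26.] 1352.5 [311.1 989.7 214.  120.8  89.9]
scene stand [33.  8.] 1035.5 [-624.8 -220.3  223.8  150.7   77. ]
scene stand [476. 162.] 1017.0 [547.1 391.4 109.   65.2  21.9]
scene lid [592. 456.] 4457.0 [1096.3  110.   251.5   85.2   79.8]
scene lid [28. 69.] 3173.0 [-343.  -312.7  267.3  172.2  -13.3]
scene lid [199.  39.] 2028.0 [-186.3   50.3  411.   164.2  -22.5]
scene lid [616. 199.] 1782.5 [795.6 569.3 179.7  82.8 -74.8]
scene lid [267. 248.] 1531.0 [ 474.9 -102.3  150.    46.1   17.1]
scene bar [353. 239.] 207090.5 [ 389.   173.4 1447.4 1232.8   75.5]
scene bar [135.  66.] 969.5 [-128.9 -111.7  188.9  135.8   89.3]
scene bar [52. 97.] 200.5 [-159.  -310.   150.7   16.9   65.1]
```

```bash
python3 - <<'E'
from h import *
from workcell import readout,camera
o=readout.get_obs();print(go(o,399,271,170,25.2))
c=camera("wrist");R,C=cam(c);T=Rn.from_quat(o["tool_rot"]).as_matrix();print("cam in tool mm",T.T@(C-o["eef_pos"])*1000,(R@T).round(2),c["K"][0][0])
E
```

```text
(array([-236. ,  -78.7,   60.6]), np.float64(-51.7))
cam in tool mm [  73.52564507    0.71366858 -141.47275957] [[ 0.    1.   -0.  ]
 [-0.96  0.   -0.28]
 [-0.28  0.    0.96]] 382.4253915036275
```

>>> jog_arm([
  {"x": -60,"y": -9,"z": 20,"spin": -10},
  {"x": -120,"y": -18,"z": 40,"spin": -20},
  {"x": -180,"y": -27,"z": 60,"spin": -30},
  {"x": -230,"y": -34,"z": 80,"spin": -40},
  {"x": -267,"y": -40,"z": 100,"spin": -51.7},
  {"x": -267,"y": -40,"z": 100,"spin": -51.7},
  {"x": -267,"y": -40,"z": 100,"spin": -51.7},
  {"x": -267,"y": -40,"z": 100,"spin": -51.7},
])

```text
validation failed for argument at $.mo...
```

```bash
cat >> h.py <<'E'
def look(n,z,tag,amin=1500):
    from workcell import readout,camera
    c=camera("wrist");o=readout.get_obs();cv2.imwrite(f"pics/w_{tag}.png",c["pixels"][:,:,::-1]);np.savez(f"w_{tag}.npz",**c)
    print("cam",cam(c)[1].round(3))
    for k in blobs(c,n,amin)[:3]: print(n,cv2.boundingRect(k),np.round(rect(c,k,z),1))
    return c,o
E
python3 -c "
from h import *
look('blue',.034,'b1')"
```

```text
cam [0.158 0.481 0.372]
blue (200, 364, 107, 72) [388.  281.7 100.2  78.6  25.4]
```

>>> jog_arm([
  {"x": -60,"y": -9,"z": 20,"spin": -10,"fingers": -1},
  {"x": -120,"y": -18,"z": 40,"spin": -20,"fingers": -1},
  {"x": -180,"y": -27,"z": 60,"spin": -30,"fingers": -1},
  {"x": -230,"y": -34,"z": 80,"spin": -40,"fingers": -1},
  {"x": -267,"y": -40,"z": 100,"spin": -51.7,"fingers": -1},
  {"x": -267,"y": -40,"z": 100,"spin": -51.7,"fingers": -1},
  {"x": -267,"y": -40,"z": 100,"spin": -51.7,"fingers": -1},
  {"x": -267,"y": -40,"z": 100,"spin": -51.7,"fingers": -1},
])

```text
clock: 1.2
eef_pos: [0.4441, 0.2928, 0.1315]
tool_rot: [-0.218, 0.976, 0.0, 0.0]
ft_force: [-1.0, 0.8, 0.4]
grip_width: 0.0857
grasp_force: 0.0
```

```bash
python3 -c "
from h import *
look('blue',.034,'b1')"
```

```text
cam [0.378 0.263 0.273]
blue (274, 76, 100, 169) [398.8 273.8 102.   58.8  25.3]
```

View pics/w_b1.png

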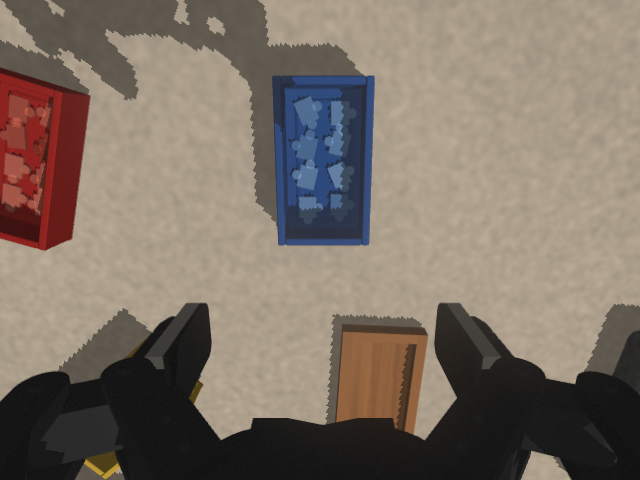

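>>> jog_arm([
  {"x": 40,"y": 2,"z": 40,"spin": 0,"fingers": -1},
  {"x": 48.9,"y": 2,"z": 61,"spin": 0,"fingers": -1},
  {"x": 48.9,"y": 2,"z": 61,"spin": 0,"fingers": -1},
  {"x": 48.9,"y": 2,"z": 61,"spin": 0,"fingers": -1},
])

```text
clock: 1.75
eef_pos: [0.4005, 0.2749, 0.0718]
tool_rot: [-0.218, 0.976, 0.001, 0.002]
ft_force: [-0.3, -0.1, -0.0]
grip_width: 0.0852
grasp_force: 0.0
```

```bash
cat >> h.py <<'E'
def corners(c,n,amin=1500,i=0):
    k=blobs(c,n,amin)[i];return cv2.boxPoints(cv2.minAreaRect(cv2.convexHull(k)))
def tri(c1,p1,c2,p2):
    "ray crossing: point and miss distance, mm"
    A=[];b=[]
    for c,p in((c1,p1),(c2,p2)):
        _,C=cam(c);d=plane(c,p,0)[0]-C;d/=np.linalg.norm(d);M=np.eye(3)-np.outer(d,d);A.append(M);b.append(M@C)
    X,*_=np.linalg.lstsq(np.vstack(A),np.hstack(b),rcond=None)
    return np.round(X*1000,1)
E
python3 -c "
from h import *
c,o=look('blue',.034,'b2')
a=np.load('w_b1.npz')
f=lambda c:sorted(corners(c,'blue').tolist(),key=lambda p:p[1])[:2]
A=sorted(f(a));B=sorted(f(c));print(A,B)
for p,q in zip(A,B):print(tri(a,p,c,q))
print(go(o,399,273.8,3,25.3))
"
```

```text
cam [0.334 0.245 0.213]
blue (256, 168, 126, 192) [398.3 273.7 102.   58.8  25.3]
[[274.0, 76.0], [373.0, 76.0]] [[256.0, 167.99998474121094], [381.0, 168.0]]
[364.8 225.9  32.5]
[339.9 278.4  31.9]
(array([ 2.5, -0.3, 68.9]), np.float64(-0.1))
```

>>> jog_arm([
  {"x": 1.5,"y": 0,"z": 40,"spin": 0,"fingers": -1},
  {"x": 2,"y": 0,"z": 68.5,"spin": 0,"fingers": -1},
  {"x": 2,"y": 0,"z": 68.5,"spin": 0,"fingers": -1},
  {"x": 2,"y": 0,"z": 68.5,"spin": 0,"fingers": 1},
  {"x": 2,"y": 0,"z": 68.5,"spin": 0,"fingers": 1},
  {"x": 2,"y": 0,"z": 68.5,"spin": 0,"fingers": 1},
  {"x": 2,"y": 0,"z": 68.5,"spin": 0,"fingers": 1},
  {"x": 2,"y": 0,"z": 68.5,"spin": 0,"fingers": 1},
])

```text
clock: 2.8
eef_pos: [0.3992, 0.2738, 0.0039]
tool_rot: [-0.218, 0.976, 0.001, 0.002]
ft_force: [-0.1, -0.3, 6.3]
grip_width: 0.0588
grasp_force: 64.9
```

>>> jog_arm([
  {"x": 2,"y": 0,"z": -30,"spin": 0,"fingers": 1},
  {"x": 2,"y": 0,"z": -75,"spin": 0,"fingers": 1},
  {"x": -30,"y": -10,"z": -120,"spin": 1,"fingers": 1},
  {"x": -75,"y": -25,"z": -140,"spin": 3,"fingers": 1},
  {"x": -125,"y": -42,"z": -140,"spin": 3.2,"fingers": 1},
  {"x": -170,"y": -58,"z": -140,"spin": 3.2,"fingers": 1},
  {"x": -198,"y": -68,"z": -140,"spin": 3.2,"fingers": 1},
  {"x": -198,"y": -68,"z": -140,"spin": 3.2,"fingers": 1},
])

```text
clock: 3.8
eef_pos: [0.6072, 0.2949, 0.1411]
tool_rot: [-0.19, 0.982, -0.0, 0.0]
ft_force: [-0.4, -0.1, -1.6]
grip_width: 0.0591
grasp_force: 64.8
```

```bash
python3 -c "
from h import *
c,o=look('stand',.012,'s1',700)
look('blue',.15,'s1b',700)
print(go(o,547,391.6,60,22))
"
```

```text
cam [0.539 0.269 0.283]
stand (427, 124, 108, 151) [547.5 391.5 109.1  68.3  22.2]
cam [0.538 0.269 0.283]
blue (231, 215, 181, 216) [609.5 298.3  93.6  69.8  22.1]
(array([ 18.3, 111.7,  81.2]), np.float64(-0.1))
```

View pics/w_s1.png

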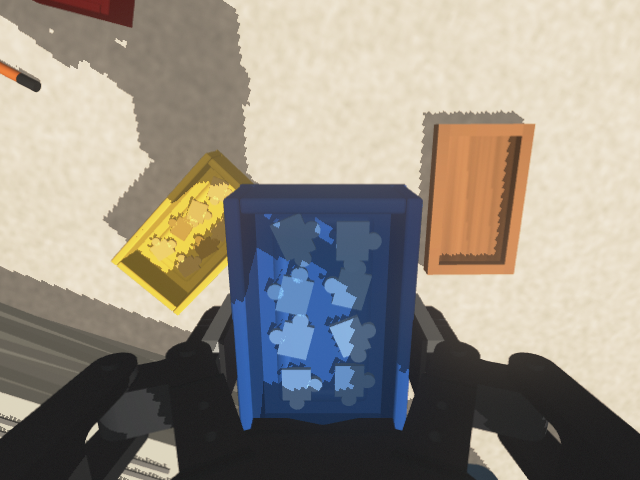

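>>> jog_arm([
  {"x": 6,"y": 35,"z": 0,"spin": -0.1,"fingers": 1},
  {"x": 14,"y": 80,"z": 20,"spin": -0.1,"fingers": 1},
  {"x": 18.3,"y": 112,"z": 60,"spin": -0.1,"fingers": 1},
  {"x": 18.3,"y": 112,"z": 105,"spin": -0.1,"fingers": 1},
  {"x": 18.3,"y": 112,"z": 110,"spin": -0.1,"fingers": 1},
  {"x": 18.3,"y": 112,"z": 110,"spin": -0.1,"fingers": 1},
])

```text
clock: 4.65
eef_pos: [0.5466, 0.3922, 0.033]
tool_rot: [-0.191, 0.981, 0.0, 0.0]
ft_force: [0.6, 0.2, -0.7]
grip_width: 0.0592
grasp_force: 64.8
```

```bash
python3 -c "
from h import *
from workcell import readout
print(go(readout.get_obs(),547.3,392,11,22.2))
"
```

```text
(array([-0.6, -0.5, 22. ]), np.float64(-0.1))
```

>>> jog_arm([
  {"x": -0.5,"y": -0.4,"z": 12,"spin": 0,"fingers": 1},
  {"x": -0.5,"y": -0.4,"z": 18,"spin": 0,"fingers": 1},
  {"x": -0.5,"y": -0.4,"z": 22,"spin": 0,"fingers": 1},
  {"x": -0.5,"y": -0.4,"z": 22,"spin": 0,"fingers": 1},
])

```text
clock: 5.15
eef_pos: [0.5477, 0.392, 0.011]
tool_rot: [-0.191, 0.982, 0.0, 0.001]
ft_force: [-1.1, -2.3, 4.3]
grip_width: 0.059
grasp_force: 65.3
```

>>> jog_arm([
  {"x": -0.5,"y": -0.4,"z": 22,"spin": 0,"fingers": -1},
  {"x": -0.5,"y": -0.4,"z": 22,"spin": 0,"fingers": -1},
  {"x": -0.5,"y": -0.4,"z": 22,"spin": 0,"fingers": -1},
  {"x": -0.5,"y": -0.4,"z": 10,"spin": 0,"fingers": -1},
  {"x": -0.5,"y": -0.4,"z": -30,"spin": 0,"fingers": -1},
  {"x": -0.5,"y": -0.4,"z": -85,"spin": 0,"fingers": -1},
  {"x": -0.5,"y": -0.4,"z": -110,"spin": 0,"fingers": -1},
  {"x": -0.5,"y": -0.4,"z": -110,"spin": 0,"fingers": -1},
])

```text
clock: 6.15
eef_pos: [0.5499, 0.3932, 0.1244]
tool_rot: [-0.191, 0.981, 0.002, 0.004]
ft_force: [-0.3, 0.4, -0.3]
grip_width: 0.0856
grasp_force: 0.0
```

```bash
python3 -c "
from h import *
c,o=look('blue',.041,'p1',700)
# green hover: TCP 50 mm beyond along yaw (-1)
print(go(o,532+50,-382,150,-1), o['joint_pos'].round(2),o['eef_pos'])
"
```

```text
cam [0.481 0.367 0.265]
blue (272, 159, 101, 159) [546.8 393.7 101.6  58.8  22.1]
(array([ 260. , -730.1,  -29.7]), np.float64(23.1)) [ 0.62  0.65  0.35  1.27 -0.    0.24] [0.54864126 0.39239139 0.12174639]
```

View pics/w_p1.png

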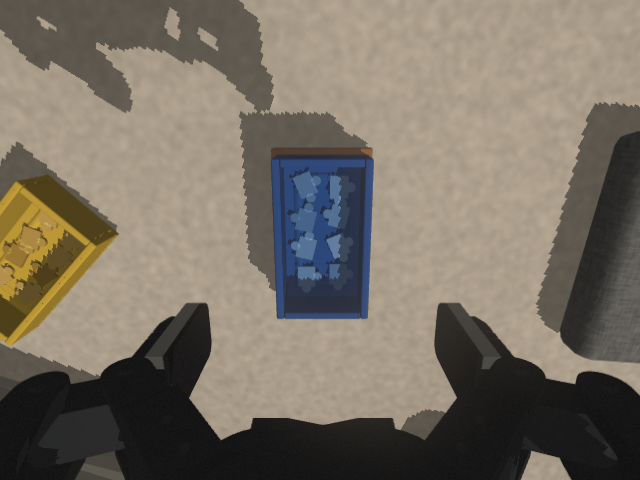

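>>> jog_arm([
  {"x": 20,"y": -58,"z": -20,"spin": 3,"fingers": -1},
  {"x": 42,"y": -118,"z": -30,"spin": 6,"fingers": -1},
  {"x": 63,"y": -178,"z": -30,"spin": 9,"fingers": -1},
  {"x": 84,"y": -238,"z": -30,"spin": 12,"fingers": -1},
  {"x": 106,"y": -298,"z": -30,"spin": 15,"fingers": -1},
  {"x": 127,"y": -358,"z": -30,"spin": 18,"fingers": -1},
  {"x": 148,"y": -418,"z": -30,"spin": 21,"fingers": -1},
  {"x": 170,"y": -478,"z": -30,"spin": 23.1,"fingers": -1},
])

```text
clock: 7.2
eef_pos: [0.5683, -0.1055, 0.148]
tool_rot: [0.009, 1.0, 0.0, -0.002]
ft_force: [2.1, 0.4, 0.7]
grip_width: 0.0854
grasp_force: 0.0
```

```bash
python3 -c "
from h import *
from workcell import readout
o=readout.get_obs()
print(go(o,532+50,-382,130,-1), o['joint_pos'].round(2),o['eef_pos'])
"
```

```text
(array([ -19. , -276.2,   17.7]), np.float64(-0.1)) [-0.18  0.44  0.07  1.21  0.   -0.16] [ 0.56827125 -0.10550448  0.14796968]
```

>>> jog_arm([
  {"x": -4,"y": -60,"z": 0,"spin": 0,"fingers": -1},
  {"x": -8,"y": -120,"z": 0,"spin": 0,"fingers": -1},
  {"x": -12,"y": -180,"z": 0,"spin": 0,"fingers": -1},
  {"x": -16,"y": -235,"z": 8,"spin": 0,"fingers": -1},
  {"x": -19,"y": -276,"z": 18,"spin": 0,"fingers": -1},
  {"x": -19,"y": -276,"z": 18,"spin": 0,"fingers": -1},
  {"x": -19,"y": -276,"z": 18,"spin": 0,"fingers": -1},
])

```text
clock: 8.07
eef_pos: [0.5828, -0.3792, 0.1299]
tool_rot: [0.009, 1.0, 0.001, -0.001]
ft_force: [0.9, -0.4, -0.3]
grip_width: 0.0856
grasp_force: 0.0
```

```bash
python3 -c "
from h import *
c,o=look('green',.034,'g1',700)
k=rect(c,blobs(c,'green',700)[0],.034)
print(go(o,k[0],k[1],70,k[4]),o['eef_pos'])
"
```

```text
cam [ 0.51  -0.377  0.272]
green (254, 76, 102, 169) [ 532.4 -387.1  101.3   59.    -1. ]
(array([50.7, -9.3, 60.9]), np.float64(0.0)) [ 0.58336292 -0.3786857   0.13082686]
```

>>> jog_arm([
  {"x": 30,"y": -7,"z": 30,"spin": 0,"fingers": -1},
  {"x": 50,"y": -7,"z": 60,"spin": 0,"fingers": -1},
  {"x": 50,"y": -7,"z": 60,"spin": 0,"fingers": -1},
  {"x": 50,"y": -7,"z": 60,"spin": 0,"fingers": -1},
  {"x": 50,"y": -7,"z": 60,"spin": 0,"fingers": -1},
])

```text
clock: 8.75
eef_pos: [0.536, -0.3866, 0.0741]
tool_rot: [0.008, 1.0, -0.001, 0.002]
ft_force: [-0.2, 0.5, -0.2]
grip_width: 0.0854
grasp_force: 0.0
```

```bash
python3 -c "
from h import *
c,o=look('green',.034,'g2',700)
k=rect(c,blobs(c,'green',700)[0],.034)
a=np.load('w_g1.npz')
f=lambda c:sorted(sorted(corners(c,'green').tolist(),key=lambda p:p[1])[:2])
for p,q in zip(f(a),f(c)):print(tri(a,p,c,q))
print(go(o,k[0],k[1],3,k[4]),o['eef_pos'])
"
```

```text
cam [ 0.462 -0.384  0.215]
green (257, 165, 125, 191) [ 531.9 -387.1  102.4   58.9   -1. ]
[ 480.7 -415.9   29.7]
[ 481.7 -356.5   29.7]
(array([ 4.1, -0.5, 70.8]), np.float64(0.1)) [ 0.53575047 -0.3865331   0.07380588]
```

>>> jog_arm([
  {"x": 2,"y": 0,"z": 40,"spin": 0,"fingers": -1},
  {"x": 3,"y": 0,"z": 68.5,"spin": 0,"fingers": -1},
  {"x": 3,"y": 0,"z": 68.5,"spin": 0,"fingers": -1},
  {"x": 3,"y": 0,"z": 68.5,"spin": 0,"fingers": -1},
  {"x": 3,"y": 0,"z": 68.5,"spin": 0,"fingers": -1},
])

```text
clock: 9.43
eef_pos: [0.5321, -0.3871, 0.0055]
tool_rot: [0.009, 1.0, -0.001, 0.002]
ft_force: [1.0, 0.5, 0.7]
grip_width: 0.0853
grasp_force: 0.0
```

>>> jog_arm([
  {"x": 0,"y": 0,"z": 1.5,"spin": 0,"fingers": 1},
  {"x": 0,"y": 0,"z": 1.5,"spin": 0,"fingers": 1},
  {"x": 0,"y": 0,"z": 1.5,"spin": 0,"fingers": 1},
  {"x": 0,"y": 0,"z": 1.5,"spin": 0,"fingers": 1},
  {"x": 0,"y": 0,"z": 1.5,"spin": 0,"fingers": 1},
])

```text
clock: 10.05
eef_pos: [0.5313, -0.3866, 0.003]
tool_rot: [0.009, 1.0, -0.001, 0.001]
ft_force: [-0.3, -0.2, 5.5]
grip_width: 0.059
grasp_force: 65.7
```

```bash
python3 -c "
from h import *
from workcell import readout
o=readout.get_obs()
print(go(o,547.2,392.5,170,22.1),o['eef_pos'])
"
```

```text
(array([  -2.4,  779. , -167.9]), np.float64(-23.1)) [ 0.5312736  -0.38655267  0.00300046]
```

>>> jog_arm([
  {"x": 0,"y": 0,"z": -30,"spin": 0,"fingers": 1},
  {"x": 0,"y": 0,"z": -80,"spin": 0,"fingers": 1},
  {"x": 0,"y": 10,"z": -130,"spin": 0,"fingers": 1},
  {"x": 0,"y": 50,"z": -160,"spin": -1,"fingers": 1},
  {"x": 0,"y": 105,"z": -165,"spin": -3,"fingers": 1},
  {"x": 0,"y": 165,"z": -165,"spin": -5,"fingers": 1},
  {"x": 0,"y": 225,"z": -165,"spin": -7,"fingers": 1},
  {"x": 0,"y": 285,"z": -165,"spin": -9,"fingers": 1},
])

```text
clock: 11.05
eef_pos: [0.5349, -0.0992, 0.1662]
tool_rot: [-0.07, 0.998, 0.0, -0.0]
ft_force: [0.7, 0.4, -0.6]
grip_width: 0.059
grasp_force: 65.0
```

>>> jog_arm([
  {"x": 9,"y": 60,"z": 0,"spin": -2,"fingers": 1},
  {"x": 18,"y": 120,"z": 0,"spin": -4,"fingers": 1},
  {"x": 27,"y": 180,"z": 0,"spin": -6,"fingers": 1},
  {"x": 36,"y": 240,"z": 0,"spin": -8,"fingers": 1},
  {"x": 45,"y": 300,"z": 0,"spin": -10,"fingers": 1},
  {"x": 52,"y": 345,"z": 0,"spin": -12,"fingers": 1},
  {"x": 55,"y": 365,"z": 0,"spin": -14,"fingers": 1},
  {"x": 55,"y": 365,"z": 0,"spin": -14,"fingers": 1},
])

```text
clock: 12.05
eef_pos: [0.4295, 0.2538, 0.1662]
tool_rot: [-0.192, 0.981, -0.0, -0.001]
ft_force: [1.2, -0.7, -0.1]
grip_width: 0.0591
grasp_force: 65.0
```

```bash
python3 -c "
from h import *
c,o=look('blue',.041,'p2',700)
print(go(o,547.2,392.5,90,22.1),o['eef_pos'])
"
```

```text
cam [0.362 0.228 0.308]
(array([-161.3,   85.5,   76. ]), np.float64(-0.0)) [0.42982779 0.25279724 0.16623122]
```

>>> jog_arm([
  {"x": -50,"y": -7,"z": 5,"spin": 0,"fingers": 1},
  {"x": -105,"y": -15,"z": 12,"spin": 0,"fingers": 1},
  {"x": -155,"y": -22,"z": 16,"spin": 0,"fingers": 1},
  {"x": -181,"y": -26,"z": 16,"spin": 0,"fingers": 1},
  {"x": -181,"y": -26,"z": 16,"spin": 0,"fingers": 1},
  {"x": -181,"y": -26,"z": 16,"spin": 0,"fingers": 1},
  {"x": -181,"y": -26,"z": 16,"spin": 0,"fingers": 1},
])

```text
clock: 12.98
eef_pos: [0.6071, 0.2957, 0.1512]
tool_rot: [-0.191, 0.982, -0.0, -0.0]
ft_force: [0.8, -0.1, -1.0]
grip_width: 0.0588
grasp_force: 65.0
```

```bash
python3 -c "
from h import *
c,o=look('blue',.041,'p3',700)
look('green',.179,'p3g',700)
print(go(o,547.2,392.5,65,22.1),o['eef_pos'])
"
```

```text
cam [0.539 0.27  0.293]
blue (438, 130, 105, 150) [547.2 392.4 101.8  59.7  22. ]
cam [0.539 0.27  0.293]
green (224, 205, 199, 226) [599.4 294.7  83.5  60.5  22.1]
(array([ 19.5, 111.9,  86.4]), np.float64(-0.1)) [0.60723019 0.29601935 0.15144025]
```

View pics/w_p3.png

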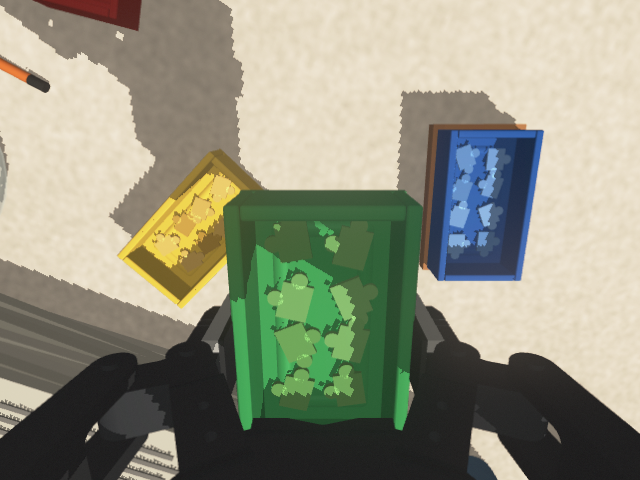

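>>> jog_arm([
  {"x": 7,"y": 35,"z": 0,"spin": -0.1,"fingers": 1},
  {"x": 15,"y": 80,"z": 15,"spin": -0.1,"fingers": 1},
  {"x": 19.3,"y": 112,"z": 45,"spin": -0.1,"fingers": 1},
  {"x": 19.3,"y": 112,"z": 80,"spin": -0.1,"fingers": 1},
  {"x": 19.3,"y": 112,"z": 86,"spin": -0.1,"fingers": 1},
  {"x": 19.3,"y": 112,"z": 86,"spin": -0.1,"fingers": 1},
  {"x": 19.3,"y": 112,"z": 86,"spin": -0.1,"fingers": 1},
])

```text
clock: 13.95
eef_pos: [0.5497, 0.3933, 0.067]
tool_rot: [-0.191, 0.982, 0.001, 0.002]
ft_force: [-0.3, 0.8, -0.6]
grip_width: 0.0591
grasp_force: 65.0
```

```bash
python3 -c "
from h import *
from workcell import readout
o=readout.get_obs()
print(go(o,547,392.5,39,22.1),o['eef_pos'])
"
```

```text
(array([ 2.8,  0.3, 28. ]), np.float64(-0.1)) [0.54965261 0.39327904 0.06701592]
```

>>> jog_arm([
  {"x": 0.5,"y": 0,"z": 12,"spin": 0,"fingers": 1},
  {"x": 0.5,"y": 0,"z": 16,"spin": 0,"fingers": 1},
  {"x": 0.5,"y": 0,"z": 16,"spin": 0,"fingers": 1},
  {"x": 0.5,"y": 0,"z": 16,"spin": 0,"fingers": 1},
])

```text
clock: 14.45
eef_pos: [0.5479, 0.3928, 0.0488]
tool_rot: [-0.192, 0.981, 0.0, 0.0]
ft_force: [0.3, 0.2, -0.2]
grip_width: 0.0592
grasp_force: 65.0
```

```bash
python3 -c "
from h import *
from workcell import readout
o=readout.get_obs()
print(go(o,546.8,392.5,39,22.1),o['eef_pos'])
"
```

```text
(array([1.1, 0.1, 9.8]), np.float64(-0.0)) [0.54785352 0.39282974 0.04881391]
```

>>> jog_arm([
  {"x": 0.6,"y": 0,"z": 5,"spin": 0,"fingers": 1},
  {"x": 0.6,"y": 0,"z": 10,"spin": 0,"fingers": 1},
  {"x": 0.6,"y": 0,"z": 10,"spin": 0,"fingers": 1},
  {"x": 0.6,"y": 0,"z": 10,"spin": 0,"fingers": 1},
])

```text
clock: 14.95
eef_pos: [0.5473, 0.3927, 0.039]
tool_rot: [-0.192, 0.981, 0.0, 0.0]
ft_force: [0.2, 0.1, 1.0]
grip_width: 0.0591
grasp_force: 65.4
```

>>> jog_arm([
  {"x": 0,"y": 0,"z": 1,"spin": 0,"fingers": 1},
  {"x": 0,"y": 0,"z": 1,"spin": 0,"fingers": -1},
  {"x": 0,"y": 0,"z": 1,"spin": 0,"fingers": -1},
  {"x": 0,"y": 0,"z": 1,"spin": 0,"fingers": -1},
  {"x": 0,"y": 0,"z": -20,"spin": 0,"fingers": -1},
  {"x": 0,"y": 0,"z": -65,"spin": 0,"fingers": -1},
  {"x": 0,"y": 0,"z": -110,"spin": 0,"fingers": -1},
  {"x": 0,"y": 0,"z": -110,"spin": 0,"fingers": -1},
])

```text
clock: 15.95
eef_pos: [0.5497, 0.3944, 0.1542]
tool_rot: [-0.192, 0.981, 0.002, 0.005]
ft_force: [1.3, 0.5, -0.1]
grip_width: 0.0855
grasp_force: 0.0
```

```bash
python3 -c "
from h import *
c,o=look('green',.070,'p4',700)
print(go(o,640-40,208+17,120,-23.4),o['eef_pos'],o['joint_pos'].round(2))
"
```

```text
cam [0.481 0.368 0.295]
green (271, 160, 101, 159) [547.9 394.9 102.2  59.   22.2]
(array([  15.8, -175.5,   31. ]), np.float64(45.5)) [0.54847139 0.39349504 0.15132684] [0.62 0.63 0.39 1.33 0.   0.24]
```

>>> jog_arm([
  {"x": -5,"y": -45,"z": 5,"spin": 8,"fingers": -1},
  {"x": -10,"y": -95,"z": 12,"spin": 18,"fingers": -1},
  {"x": -16,"y": -145,"z": 20,"spin": 28,"fingers": -1},
  {"x": -22,"y": -190,"z": 26,"spin": 38,"fingers": -1},
  {"x": -26,"y": -218,"z": 30,"spin": 45.5,"fingers": -1},
  {"x": -26,"y": -218,"z": 30,"spin": 45.5,"fingers": -1},
  {"x": -26,"y": -218,"z": 30,"spin": 45.5,"fingers": -1},
  {"x": -26,"y": -218,"z": 30,"spin": 45.5,"fingers": -1},
])

```text
clock: 17.0
eef_pos: [0.6525, 0.2016, 0.1185]
tool_rot: [0.202, 0.979, -0.0, -0.0]
ft_force: [0.4, -0.1, 0.6]
grip_width: 0.0857
grasp_force: 0.0
```

```bash
python3 -c "
from h import *
c,o=look('yellow',.034,'y1',700)
k=rect(c,blobs(c,'yellow',700)[0],.034)
print(go(o,k[0],k[1],65,k[4]),o['eef_pos'],o['joint_pos'].round(2))
"
```

```text
cam [0.585 0.231 0.26 ]
yellow (281, 138, 103, 165) [641.  213.8 102.9  59.3 -22.8]
(array([15.4,  6.6, 53.7]), np.float64(-0.4)) [0.65261106 0.20165371 0.11872286] [0.3  0.67 0.38 1.28 0.   0.71]
```

View pics/w_y1.png

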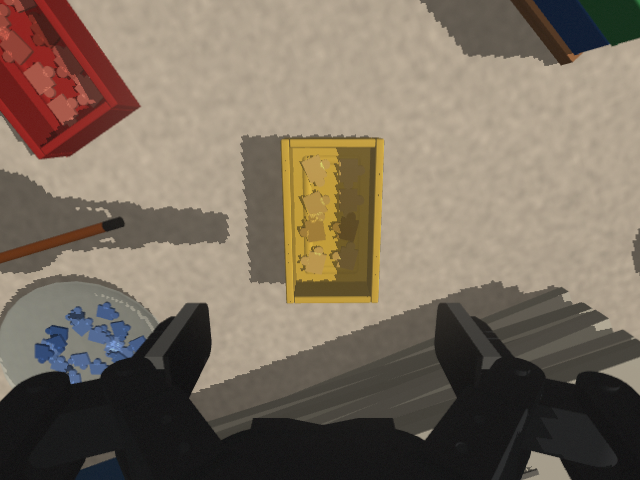

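>>> jog_arm([
  {"x": 10,"y": 6.5,"z": 30,"spin": -0.4,"fingers": -1},
  {"x": 15,"y": 6.5,"z": 53,"spin": -0.4,"fingers": -1},
  {"x": 15,"y": 6.5,"z": 53,"spin": -0.4,"fingers": -1},
  {"x": 15,"y": 6.5,"z": 53,"spin": -0.4,"fingers": -1},
  {"x": 15,"y": 6.5,"z": 53,"spin": -0.4,"fingers": -1},
])

```text
clock: 17.68
eef_pos: [0.6433, 0.2127, 0.0676]
tool_rot: [0.199, 0.98, 0.001, 0.001]
ft_force: [0.2, 0.5, 0.9]
grip_width: 0.0848
grasp_force: 0.0
```

```bash
python3 -c "
from h import *
c,o=look('yellow',.034,'y2',700)
k=rect(c,blobs(c,'yellow',700)[0],.034)
a=np.load('w_y1.npz')
f=lambda c:sorted(sorted(corners(c,'yellow').tolist(),key=lambda p:p[1])[2:])
for p,q in zip(f(a),f(c)):print(tri(a,p,c,q))
print(go(o,k[0],k[1],3,k[4]),o['eef_pos'])
"
```

```text
cam [0.576 0.242 0.209]
yellow (256, 166, 130, 201) [640.  214.3 104.8  59.2 -22.8]
[673.8 163.9  36.5]
[701.9 224.7  33.3]
(array([ 3.7,  0.2, 64.4]), np.float64(-0.2)) [0.64318157 0.21255303 0.06739404]
```

>>> jog_arm([
  {"x": 1,"y": 0,"z": 40,"spin": 0,"fingers": -1},
  {"x": 1.5,"y": 0,"z": 63,"spin": 0,"fingers": -1},
  {"x": 1.5,"y": 0,"z": 63,"spin": 0,"fingers": -1},
  {"x": 1.5,"y": 0,"z": 63,"spin": 0,"fingers": -1},
  {"x": 1.5,"y": 0,"z": 63,"spin": 0,"fingers": -1},
])

```text
clock: 18.35
eef_pos: [0.6422, 0.2133, 0.0048]
tool_rot: [0.2, 0.98, 0.001, 0.002]
ft_force: [-0.8, 0.5, -0.3]
grip_width: 0.0854
grasp_force: 0.0
```

>>> jog_arm([
  {"x": 0.5,"y": 0,"z": 1,"spin": 0,"fingers": 1},
  {"x": 0.5,"y": 0,"z": 1,"spin": 0,"fingers": 1},
  {"x": 0.5,"y": 0,"z": 1,"spin": 0,"fingers": 1},
  {"x": 0.5,"y": 0,"z": 1,"spin": 0,"fingers": 1},
  {"x": 0.5,"y": 0,"z": 1,"spin": 0,"fingers": 1},
])

```text
clock: 18.98
eef_pos: [0.6409, 0.2133, 0.0029]
tool_rot: [0.199, 0.98, 0.0, 0.001]
ft_force: [-0.7, -0.4, 4.1]
grip_width: 0.0595
grasp_force: 65.7
```

```bash
python3 -c "
from h import *
from workcell import readout
o=readout.get_obs()
print(go(o,607,296,170,22.1),o['eef_pos'])
"
```

```text
(array([  63.3,   63. , -167.1]), np.float64(-45.1)) [0.64090322 0.21333257 0.00287984]
```

>>> jog_arm([
  {"x": 0.5,"y": 0,"z": -30,"spin": 0,"fingers": 1},
  {"x": 0.5,"y": 0,"z": -80,"spin": 0,"fingers": 1},
  {"x": 10,"y": 10,"z": -125,"spin": -8,"fingers": 1},
  {"x": 28,"y": 28,"z": -155,"spin": -18,"fingers": 1},
  {"x": 48,"y": 48,"z": -167,"spin": -28,"fingers": 1},
  {"x": 60,"y": 60,"z": -167,"spin": -38,"fingers": 1},
  {"x": 63.3,"y": 63,"z": -167,"spin": -45.1,"fingers": 1},
  {"x": 63.3,"y": 63,"z": -167,"spin": -45.1,"fingers": 1},
])

```text
clock: 19.98
eef_pos: [0.6058, 0.2961, 0.1678]
tool_rot: [-0.191, 0.982, -0.0, -0.001]
ft_force: [0.5, -0.0, -1.8]
grip_width: 0.0592
grasp_force: 65.0
```

```bash
python3 -c "
from h import *
c,o=look('green',.070,'p5',700)
print(go(o,547.2,392.8,95,22.1),o['eef_pos'])
"
```

```text
cam [0.538 0.27  0.309]
green (433, 134, 121, 157) [549.5 389.8 102.4  67.6  22.1]
(array([ 18.1, 112.2,  72.9]), np.float64(-0.1)) [0.60611319 0.29564614 0.1678715 ]
```

>>> jog_arm([
  {"x": 7,"y": 35,"z": 0,"spin": -0.1,"fingers": 1},
  {"x": 14,"y": 80,"z": 10,"spin": -0.1,"fingers": 1},
  {"x": 17.5,"y": 112.4,"z": 35,"spin": -0.1,"fingers": 1},
  {"x": 17.5,"y": 112.4,"z": 65,"spin": -0.1,"fingers": 1},
  {"x": 17.5,"y": 112.4,"z": 87,"spin": -0.1,"fingers": 1},
  {"x": 17.5,"y": 112.4,"z": 90,"spin": -0.1,"fingers": 1},
  {"x": 17.5,"y": 112.4,"z": 90,"spin": -0.1,"fingers": 1},
  {"x": 17.5,"y": 112.4,"z": 90,"spin": -0.1,"fingers": 1},
])

```text
clock: 21.02
eef_pos: [0.5492, 0.3936, 0.0803]
tool_rot: [-0.192, 0.981, 0.001, 0.001]
ft_force: [-0.3, -0.2, 0.1]
grip_width: 0.0592
grasp_force: 65.1
```

```bash
python3 -c "
from h import *
from workcell import readout
o=readout.get_obs()
print(go(o,547.6,393.2,68,22.1),o['eef_pos'])
"
```

```text
(array([ 1.6,  0.2, 12.3]), np.float64(0.0)) [0.54916488 0.39363304 0.08032884]
```

>>> jog_arm([
  {"x": 0.5,"y": 0,"z": 4,"spin": 0,"fingers": 1},
  {"x": 0.5,"y": 0,"z": 8,"spin": 0,"fingers": 1},
  {"x": 0.5,"y": 0,"z": 10,"spin": 0,"fingers": 1},
  {"x": 0.5,"y": 0,"z": 10,"spin": 0,"fingers": 1},
  {"x": 0.5,"y": 0,"z": 10,"spin": 0,"fingers": 1},
])

```text
clock: 21.65
eef_pos: [0.5477, 0.3932, 0.0688]
tool_rot: [-0.192, 0.981, 0.0, 0.0]
ft_force: [-0.2, 0.6, -1.6]
grip_width: 0.059
grasp_force: 65.1
```

>>> jog_arm([
  {"x": 0,"y": 0,"z": 1.5,"spin": 0,"fingers": 1},
  {"x": 0,"y": 0,"z": 1.5,"spin": 0,"fingers": 1},
  {"x": 0,"y": 0,"z": 1.5,"spin": 0,"fingers": 1},
])

```text
clock: 22.02
eef_pos: [0.5479, 0.3934, 0.0679]
tool_rot: [-0.192, 0.981, 0.0, 0.0]
ft_force: [-0.4, -0.3, 2.1]
grip_width: 0.0589
grasp_force: 65.3
```

Seated with contact. Release, rise, check, and locate the lid.

>>> jog_arm([
  {"x": 0,"y": 0,"z": 0,"spin": 0,"fingers": -1},
  {"x": 0,"y": 0,"z": 0,"spin": 0,"fingers": -1},
  {"x": 0,"y": 0,"z": 0,"spin": 0,"fingers": -1},
  {"x": 0,"y": 0,"z": -20,"spin": 0,"fingers": -1},
  {"x": 0,"y": 0,"z": -60,"spin": 0,"fingers": -1},
  {"x": 0,"y": 0,"z": -100,"spin": 0,"fingers": -1},
  {"x": 0,"y": 0,"z": -100,"spin": 0,"fingers": -1},
  {"x": 0,"y": 0,"z": -100,"spin": 0,"fingers": -1},
])

```text
clock: 23.02
eef_pos: [0.5474, 0.393, 0.1668]
tool_rot: [-0.192, 0.981, -0.0, -0.0]
ft_force: [-0.4, -0.2, -0.6]
grip_width: 0.0852
grasp_force: 0.0
```

```bash
python3 -c "
from h import *
c,o=look('yellow',.099,'p6',700)
t=np.load('top0.npz')
for k in blobs(t,'lid',250):
  x,y=k.reshape(-1,2).mean(0)
  if 420<x<470 and 260<y<320: r=rect(t,k,.012);print(r)
print(go(o,r[0]+50,r[1],150,r[4]),o['eef_pos'])
"
```

```text
cam [0.48  0.367 0.308]
yellow (269, 165, 109, 174) [547.2 395.  105.6  59.2  22.3]
(394.4433288574219, -283.0402526855469, 102.93840026855469, 59.621707916259766, 5.1315813064575195)
(array([ 350.1, -587. ,   17.1]), np.float64(17.1)) [0.54699345 0.39268288 0.16585779]
```

View pics/w_p6.png

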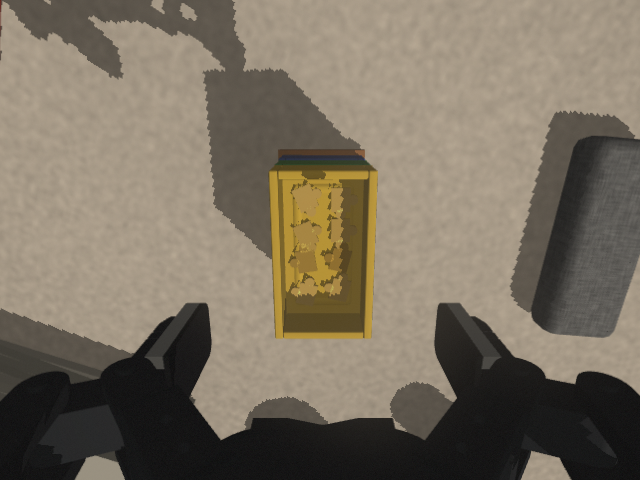

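>>> jog_arm([
  {"x": 28,"y": -46,"z": 0,"spin": 2,"fingers": -1},
  {"x": 56,"y": -94,"z": 2,"spin": 4,"fingers": -1},
  {"x": 85,"y": -143,"z": 4,"spin": 6,"fingers": -1},
  {"x": 114,"y": -192,"z": 6,"spin": 8,"fingers": -1},
  {"x": 143,"y": -240,"z": 8,"spin": 10,"fingers": -1},
  {"x": 172,"y": -289,"z": 10,"spin": 12,"fingers": -1},
  {"x": 201,"y": -337,"z": 12,"spin": 14,"fingers": -1},
  {"x": 230,"y": -386,"z": 14,"spin": 17.1,"fingers": -1},
])

```text
clock: 24.08
eef_pos: [0.4788, -0.0526, 0.1517]
tool_rot: [-0.044, 0.999, 0.0, -0.001]
ft_force: [1.6, -0.1, 0.2]
grip_width: 0.0856
grasp_force: 0.0
```

```bash
python3 -c "
from h import *
from workcell import readout
o=readout.get_obs()
print(go(o,444,-279,135,5.1),o['eef_pos'])
"
```

```text
(array([  54.3, -222.5,   16.8]), np.float64(-0.1)) [ 0.47877497 -0.05263314  0.15172478]
```

>>> jog_arm([
  {"x": 14,"y": -55,"z": 4,"spin": 0,"fingers": -1},
  {"x": 28,"y": -112,"z": 8,"spin": 0,"fingers": -1},
  {"x": 41,"y": -168,"z": 12,"spin": 0,"fingers": -1},
  {"x": 52,"y": -210,"z": 17,"spin": 0,"fingers": -1},
  {"x": 54,"y": -220,"z": 17,"spin": 0,"fingers": -1},
  {"x": 54,"y": -220,"z": 17,"spin": 0,"fingers": -1},
  {"x": 54,"y": -220,"z": 17,"spin": 0,"fingers": -1},
  {"x": 54,"y": -220,"z": 17,"spin": 0,"fingers": -1},
])

```text
clock: 25.08
eef_pos: [0.4465, -0.2737, 0.1364]
tool_rot: [-0.045, 0.999, 0.0, -0.0]
ft_force: [-0.6, 0.1, -0.5]
grip_width: 0.0852
grasp_force: 0.0
```

```bash
python3 -c "
from h import *
c,o=look('lid',.012,'l1',2000)
h=cv2.cvtColor(np.ascontiguousarray(c['pixels']),cv2.COLOR_RGB2HSV)
print(h[60:260:20,320])
"
```

```text
cam [ 0.374 -0.279  0.278]
lid (0, 183, 640, 297) [ 544.1 -265.5  574.3  265.8  -84.7]
[[ 18  48 185]
 [ 19  37  55]
 [ 15  30  51]
 [ 25  35 190]
 [ 25  35 189]
 [ 26  36 190]
 [ 26  36 189]
 [ 24  36 190]
 [ 17  41  56]
 [ 17  47 173]]
```

View pics/w_l1.png

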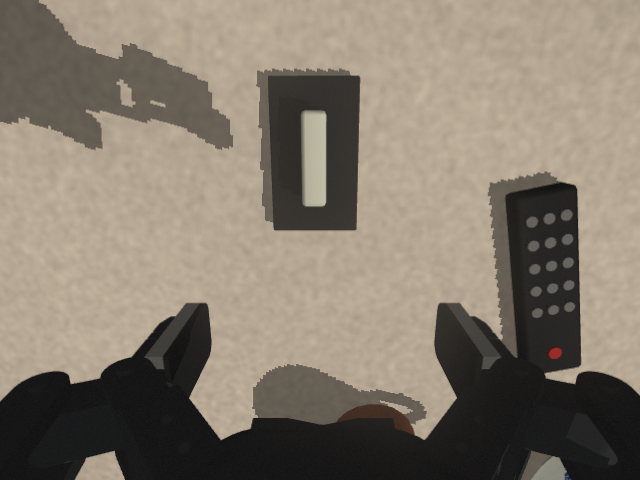

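```bash
cat >> h.py <<'E'
HS["lid"]=((0,0,0),(180,140,76))
def lid(c,y1):
    d={k:c[k] for k in("pixels","K","dist","rvec","tvec")};p=np.array(d["pixels"]);p[y1:]=128;p[:,:220]=128;p[:,420:]=128;d["pixels"]=p
    k=max(blobs(d,"lid",2000),key=cv2.contourArea);print("plate@12",np.round(rect(d,k,.012),1))
    m=np.zeros(p.shape[:2],np.uint8);cv2.drawContours(m,[k],-1,255,-1);m=cv2.erode(m,np.ones((9,9)))
    v=((p.max(2)>150)&(m>0)).astype(np.uint8)*255
    b=max(cv2.findContours(v,0,cv2.CHAIN_APPROX_NONE)[0],key=cv2.contourArea)
    r=rect(d,b,.036);print("bar@36",np.round(r,1));return k,b,r
E
python3 -c "
from h import *
from workcell import readout
c=np.load('w_l1.npz');k,b,r=lid(c,250)
o=readout.get_obs();print(go(o,r[0],r[1],75,r[4]),o['eef_pos'])"
```

```text
plate@12 [ 394.4 -282.8  102.1   59.4    5.3]
bar@36 [ 394.5 -281.9   56.8   13.1    5.4]
(array([52.5, -3.3, 61.5]), np.float64(-0.2)) [ 0.44653831 -0.27385714  0.13647318]
```

>>> jog_arm([
  {"x": 35,"y": -4.5,"z": 30,"spin": 0,"fingers": -1},
  {"x": 51,"y": -4.5,"z": 60,"spin": -0.2,"fingers": -1},
  {"x": 51,"y": -4.5,"z": 60,"spin": -0.2,"fingers": -1},
  {"x": 51,"y": -4.5,"z": 60,"spin": -0.2,"fingers": -1},
  {"x": 51,"y": -4.5,"z": 60,"spin": -0.2,"fingers": -1},
])

```text
clock: 25.75
eef_pos: [0.3978, -0.2847, 0.0779]
tool_rot: [-0.047, 0.999, -0.001, 0.001]
ft_force: [1.2, 1.3, 0.4]
grip_width: 0.0856
grasp_force: 0.0
```

```bash
python3 -c "
from h import *
from workcell import readout,camera
c=camera('wrist');np.savez('w_l2.npz',**c);o=readout.get_obs();k,b,r=lid(c,400)
a=np.load('w_l1.npz');ka,ba,_=lid(a,250)
mid=lambda q:cv2.minAreaRect(q)[0]
print('bar',tri(a,mid(ba),c,mid(b)))
f=lambda q:sorted(sorted(cv2.boxPoints(cv2.minAreaRect(q)).tolist(),key=lambda p:p[1])[2:])
for p,q in zip(f(ka),f(k)):print('plate',tri(a,p,c,q))
print(go(o,r[0],r[1],14.5,r[4]),o['eef_pos'])"
```

```text
plate@12 [ 393.6 -282.9  102.6   59.3    5.3]
bar@36 [ 394.2 -281.7   56.2   13.4    5. ]
plate@12 [ 394.4 -282.8  102.1   59.4    5.3]
bar@36 [ 394.5 -281.9   56.8   13.1    5.4]
bar [ 393.7 -281.9   34.3]
plate [ 448.8 -311.5   10.3]
plate [ 442.4 -245.1   10.5]
(array([ 3.2,  3.3, 63.1]), np.float64(0.3)) [ 0.3974978  -0.28458713  0.07765568]
```

>>> jog_arm([
  {"x": 1.5,"y": 2,"z": 35,"spin": 0,"fingers": -1},
  {"x": 2,"y": 2.3,"z": 60,"spin": 0,"fingers": -1},
  {"x": 2,"y": 2.3,"z": 60,"spin": 0,"fingers": -1},
  {"x": 2,"y": 2.3,"z": 60,"spin": 0,"fingers": -1},
  {"x": 2,"y": 2.3,"z": 60,"spin": 0,"fingers": -1},
])

```text
clock: 26.42
eef_pos: [0.3947, -0.2827, 0.0177]
tool_rot: [-0.046, 0.999, -0.001, 0.001]
ft_force: [0.9, -0.1, -0.1]
grip_width: 0.0857
grasp_force: 0.0
```

>>> jog_arm([
  {"x": 0,"y": 0.4,"z": 1.5,"spin": 0,"fingers": 1},
  {"x": 0,"y": 0.4,"z": 1.5,"spin": 0,"fingers": 1},
  {"x": 0,"y": 0.4,"z": 1.5,"spin": 0,"fingers": 1},
  {"x": 0,"y": 0.4,"z": 1.5,"spin": 0,"fingers": 1},
  {"x": 0,"y": 0.4,"z": 1.5,"spin": 0,"fingers": 1},
  {"x": 0,"y": 0.4,"z": 1.5,"spin": 0,"fingers": 1},
  {"x": 0,"y": 0.4,"z": 1.5,"spin": 0,"fingers": 1},
])

```text
clock: 27.3
eef_pos: [0.3937, -0.2817, 0.0151]
tool_rot: [-0.046, 0.999, -0.0, 0.0]
ft_force: [-0.7, -0.5, 5.2]
grip_width: 0.0148
grasp_force: 59.9
```

```bash
python3 -c "
from h import *
from workcell import readout
o=readout.get_obs()
print(go(o,607,296,200,22.2),o['eef_pos'])
"
```

```text
(array([-265.6,  555.6, -185. ]), np.float64(-16.9)) [ 0.3937204  -0.28172945  0.01509996]
```

>>> jog_arm([
  {"x": 0,"y": 0,"z": -25,"spin": 0,"fingers": 1},
  {"x": 0,"y": 0,"z": -70,"spin": 0,"fingers": 1},
  {"x": -6,"y": 12,"z": -120,"spin": -1,"fingers": 1},
  {"x": -22,"y": 46,"z": -155,"spin": -3,"fingers": 1},
  {"x": -46,"y": 96,"z": -170,"spin": -5,"fingers": 1},
  {"x": -71,"y": 148,"z": -170,"spin": -7,"fingers": 1},
  {"x": -96,"y": 200,"z": -170,"spin": -9,"fingers": 1},
  {"x": -121,"y": 253,"z": -170,"spin": -11,"fingers": 1},
])

```text
clock: 28.3
eef_pos: [0.4907, -0.0167, 0.1843]
tool_rot: [-0.142, 0.99, 0.0, -0.0]
ft_force: [1.1, -0.5, -1.0]
grip_width: 0.0145
grasp_force: 59.4
```

>>> jog_arm([
  {"x": -14,"y": 52,"z": 0,"spin": -1,"fingers": 1},
  {"x": -28,"y": 104,"z": 0,"spin": -2,"fingers": 1},
  {"x": -42,"y": 156,"z": 0,"spin": -3,"fingers": 1},
  {"x": -56,"y": 205,"z": 0,"spin": -4,"fingers": 1},
  {"x": -70,"y": 245,"z": 0,"spin": -5,"fingers": 1},
  {"x": -80,"y": 265,"z": 0,"spin": -5.9,"fingers": 1},
  {"x": -80,"y": 265,"z": 0,"spin": -5.9,"fingers": 1},
  {"x": -80,"y": 265,"z": 0,"spin": -5.9,"fingers": 1},
])

```text
clock: 29.3
eef_pos: [0.4926, 0.2575, 0.1841]
tool_rot: [-0.192, 0.981, -0.0, -0.001]
ft_force: [0.1, -0.0, -1.2]
grip_width: 0.0147
grasp_force: 59.4
```

```bash
python3 -c "
from h import *
c,o=look('yellow',.099,'p7',700)
print(go(o,547.7,393.5,125,22.2),o['eef_pos'])
"
```

```text
cam [0.425 0.232 0.326]
yellow (421, 303, 104, 78) [516.4 377.   67.3  58.7 -67.8]
(array([-102.3,  105.5,   59.1]), np.float64(-0.1)) [0.49276561 0.25730269 0.18431087]
```

View pics/w_p7.png

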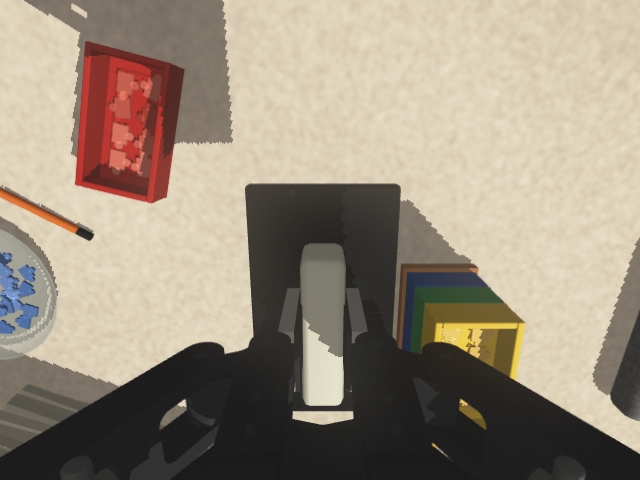

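>>> jog_arm([
  {"x": -30,"y": 30,"z": 0,"spin": -0.1,"fingers": 1},
  {"x": -65,"y": 68,"z": 0,"spin": -0.1,"fingers": 1},
  {"x": -95,"y": 98,"z": 15,"spin": -0.1,"fingers": 1},
  {"x": -102.5,"y": 105.5,"z": 35,"spin": -0.1,"fingers": 1},
  {"x": -102.5,"y": 105.5,"z": 55,"spin": -0.1,"fingers": 1},
  {"x": -102.5,"y": 105.5,"z": 58,"spin": -0.1,"fingers": 1},
  {"x": -102.5,"y": 105.5,"z": 58,"spin": -0.1,"fingers": 1},
  {"x": -102.5,"y": 105.5,"z": 58,"spin": -0.1,"fingers": 1},
])

```text
clock: 30.35
eef_pos: [0.5489, 0.3945, 0.1283]
tool_rot: [-0.193, 0.981, 0.0, 0.001]
ft_force: [0.0, -0.1, -0.4]
grip_width: 0.015
grasp_force: 59.4
```

```bash
python3 -c "
from h import *
from workcell import readout
o=readout.get_obs()
print(go(o,547.7,393.5,109.1,22.2),o['eef_pos'])
"
```

```text
(array([ 1.5, -0.4, 19.2]), np.float64(0.0)) [0.54892372 0.39445766 0.12826802]
```

>>> jog_arm([
  {"x": 0.4,"y": -0.4,"z": 6,"spin": 0,"fingers": 1},
  {"x": 0.4,"y": -0.4,"z": 11,"spin": 0,"fingers": 1},
  {"x": 0.4,"y": -0.4,"z": 15,"spin": 0,"fingers": 1},
  {"x": 0.4,"y": -0.4,"z": 17,"spin": 0,"fingers": 1},
  {"x": 0.4,"y": -0.4,"z": 17,"spin": 0,"fingers": 1},
  {"x": 0.4,"y": -0.4,"z": 17,"spin": 0,"fingers": 1},
])

```text
clock: 31.1
eef_pos: [0.5481, 0.3943, 0.1099]
tool_rot: [-0.193, 0.981, 0.0, 0.0]
ft_force: [-0.1, 0.0, -1.7]
grip_width: 0.0146
grasp_force: 59.5
```

>>> jog_arm([
  {"x": 0,"y": -0.4,"z": 1.5,"spin": 0,"fingers": 1},
  {"x": 0,"y": -0.4,"z": 1.5,"spin": 0,"fingers": 1},
  {"x": 0,"y": -0.4,"z": 1.5,"spin": 0,"fingers": 1},
])

```text
clock: 31.48
eef_pos: [0.5484, 0.3942, 0.1091]
tool_rot: [-0.193, 0.981, 0.0, 0.001]
ft_force: [-1.6, 0.2, 4.3]
grip_width: 0.0144
grasp_force: 60.0
```

>>> jog_arm([
  {"x": 0,"y": -0.4,"z": 0.5,"spin": 0,"fingers": -1},
  {"x": 0,"y": -0.4,"z": 0.5,"spin": 0,"fingers": -1},
  {"x": 0,"y": -0.4,"z": 0.5,"spin": 0,"fingers": -1},
  {"x": 0,"y": -0.4,"z": 0.5,"spin": 0,"fingers": -1},
  {"x": 0,"y": -0.4,"z": -15,"spin": 0,"fingers": -1},
  {"x": 0,"y": -0.4,"z": -45,"spin": 0,"fingers": -1},
  {"x": 0,"y": -0.4,"z": -80,"spin": 0,"fingers": -1},
  {"x": 0,"y": -0.4,"z": -80,"spin": 0,"fingers": -1},
])

```text
clock: 32.48
eef_pos: [0.5504, 0.395, 0.1938]
tool_rot: [-0.193, 0.981, 0.002, 0.004]
ft_force: [-0.1, 0.5, -0.1]
grip_width: 0.0856
grasp_force: 0.0
```

>>> jog_arm([
  {"x": 45,"y": -30,"z": 0,"spin": 0,"fingers": -1},
  {"x": 95,"y": -60,"z": 0,"spin": 0,"fingers": -1},
  {"x": 145,"y": -90,"z": 0,"spin": 0,"fingers": -1},
  {"x": 195,"y": -120,"z": 0,"spin": 0,"fingers": -1},
  {"x": 230,"y": -140,"z": 0,"spin": 0,"fingers": -1},
  {"x": 230,"y": -140,"z": 0,"spin": 0,"fingers": -1},
  {"x": 230,"y": -140,"z": 0,"spin": 0,"fingers": -1},
])

```text
clock: 33.35
eef_pos: [0.3892, 0.1771, 0.1887]
tool_rot: [-0.193, 0.981, 0.0, 0.001]
ft_force: [0.1, 0.1, 0.4]
grip_width: 0.0851
grasp_force: 0.0
```

```bash
python3 - <<'E'
from h import *
from workcell import camera
ims=[]
for n,b in(("top",(100,150,120,120)),("scene",(390,60,160,160))):
    c=camera(n);x,y,w,h=b;ims.append(cv2.resize(c["pixels"][y:y+h,x:x+w,::-1],(400,400),interpolation=cv2.INTER_CUBIC))
    a=np.load(n+"0.npz")
    for q in("red","stand"):
        f=lambda c:[k.reshape(-1,2).mean(0).round(1).tolist() for k in blobs(c,q,700)[:4]]
        print(n,q,f(a),f(c))
cv2.imwrite("pics/end.png",np.hstack(ims))
E
```

```text
top red [[293.9, 251.3]] [[293.9, 251.3]]
top stand [[514.0, 111.0], [174.7, 222.9], [416.1, 188.8]] [[516.9, 109.5], [416.2, 188.9]]
scene red [[351.1, 201.0]] [[351.1, 201.1]]
scene stand [[124.1, 37.3], [265.6, 328.5], [560.6, 25.9], [33.2, 7.7]] [[264.8, 329.3], [120.4, 39.4], [560.3, 25.9], [33.2, 7.6]]
```

View pics/end.png

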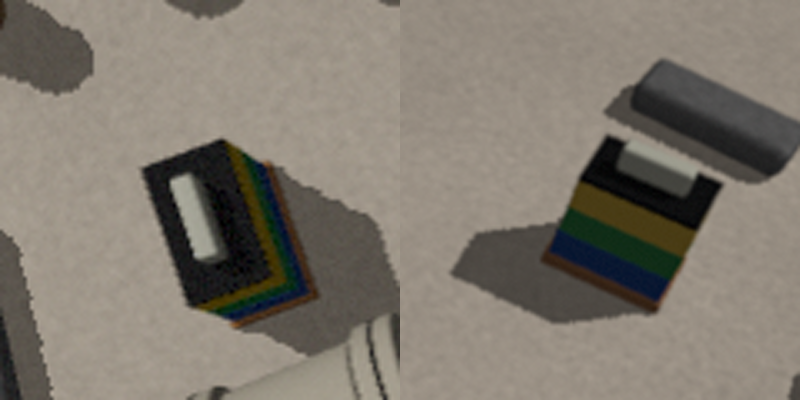

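The end picture shows stand, blue, green, yellow and lid flush and aligned in both views. The red tray and mug centroids have not moved.

```bash
python3 -c "
from workcell import bot
print(bot.job_done())"
```

```text
the job is handed in; nothing more can be done
None
```

The blue, green and yellow trays and the black lid are stacked in order on the stand, seated and lined up in both final camera views. The red tray and mug did not move, and the job was handed in at about 33 s of arm time; no verdict came back with the hand-in.

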